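# Tip out the loaded forming-ball canisters

## Task

Two of the three covered steel canisters hold a solid steel forming ball; the third holds only a light hollow shell. Lift them to feel which are the heavy ones, tip just those two over the pan of the parts scale so that each ball rolls out into the pan, and leave the light one's shell inside. All three canisters must end standing upright, let go, where they stood at the start.

Things in the scene. Friction and masses are not known exactly. Their poses are not given: they have to be found in the camera images.
- canister_a: One of 3 like upright canisters, bare sheet steel: box 70 (x) x 56 (y) x 85 mm tall, fixed flat cover (7 mm eave on -x). On the cover, centred, an upright wooden grip plate 12 (x) x 50 (y) x 45 mm, top 130 mm above the underside: pinch it from above along x. Mouth on the -x side, turned to the robot's right (-y) within 25 degrees. Origin: underside centre; x from mouth to back, z up.
- canister_b: Same make, size, origin and axes as canister_a. The mouth is the open upper part of the -x side: from a lip 19 mm above the underside (at x = -35 mm) up to the cover. Inside, a 20 degree ramp rises to the lip and holds a 36 mm ball at the back; tilted 40 degrees or more, mouth side down, the ball rolls out in about half a second.
- canister_c: Same make, size, origin and axes as canister_a. Each canister weighs 144 to 176 g bare and holds a 190 g solid ball (334 to 366 g in all) or a 40 g hollow shell of the same size and look (184 to 216 g in all). Two hold solid balls; which two differs each time, whatever the name or place.
- pan_middle (a point): Middle of the inner floor of the scale's square open aluminium pan, 155 x 155 mm outside, walls 3 mm thick and 42 mm tall, its rim 102 mm above the bench; it sits on a grey scale base 190 x 170 x 30 mm. The point is 63 mm above the bench when the pan is empty; x, y along the pan's sides, z up.
- pan (a joint): How far the sprung pan has sunk, in m: 0 when empty, 0.049 mm per gram lying in it (one solid ball 9.3 mm, two 18.6 mm, the hollow shell 2 mm); stop at 28 mm.
Not all that is in view belongs to the job. What is shaped like the canister_c but green is not meant.

How it is judged:
By the outcome, as a careful person would: the job done as asked, in the order asked, and still so for the second after the job is handed in, with the robot touching nothing.
It also fails if it takes over 72 s, if anything falls off the work surface, if the arm or the gripper's body presses on something with over 40 N, if the wrist force passes 120 N, or if a joint passes its speed limit or range.

## Robot

A 6-joint arm with a two-finger parallel gripper is mounted at the origin on the work surface. World frame = base frame: x ahead of the robot, y to its left, z up, the work surface at z = 0. Lengths are in m, angles in rad, forces in N, time in s.
With the tool pointing down it reaches from about 0.325 to 0.775 m from the base axis. Payload 9.3 kg.
Tool frame: the origin (TCP) lies at the very end of the fingers, on their centre line; the grasp point (between the pads) lies 19 mm behind it; z points along the fingers, y is the line along which they close (so a half turn about z gives the same grasp; the last joint's range is limited). The gripper opens to 85 mm and grips with 20 to 120 N. Pads are 22 mm wide; open, the fingers measure 114 mm over their backs; the gripper's body (76 mm by 85 mm) begins 54 mm behind the grasp point. The pads swing forward as they close: fully open they stand 13 mm farther back than shut.
Start: joints at [1.07, 0.259, 0.021, 1.334, 0, 1.418], TCP at [0.187, 0.517, 0.231] pointing down, gripper open.
Joint ranges: [-3.04, 3.04], [-0.91, 1.82], [-1.04, 1.36], [-1.92, 1.95], [-1.52, 1.45], [-3.14, 3.14]. Speed limits (rad/s): [2.22, 2.22, 2.79, 3.14, 3.14, 3.14].

## Interface

Orientations are given as a unit quaternion [x, y, z, w].
In Python, from plant import arm, grab_frame, regions_of, mark_of gives the robot as it stands.
- The arm moves only by the tool move_arm, never from a script. Its arguments are lists of equal length, an entry for each row: "twist": the turn, a rotation vector about the tool's x, y, z as a fraction of full scale, a list of three; "offset": the shift along the tool's x, y, z as a fraction of full scale, a list of three; "claw": the opening, from -1 (shut) to 1 (fully open). A call has 1 to 20 rows; each row shifts and turns the commanded pose from where the row before left it, along the tool's axes as they then stand; what a row does not reach is not made up. Full scale, the value 1, is 25 cm for a shift and 180 degrees for a turn. A row lasts 1/12 s, in which the tool goes at most 41.7 mm and 7.16 degrees, less where a joint would pass 70% of its speed; a pose out of reach is approached as far as the arm can. A call with a number of a shift or a turn outside -1 to 1 is refused whole. A call with a gripper value outside its range is refused whole. The fingers move at their own pace and stop on an object; "squeeze" is the grip in N (left out, the last holds). Time passes only in rows, so rows that do not move let the fingers close. It gives the time, the measured TCP pose, the force, the opening and the grip force at its end, in the units of the state.
- arm.get_state(): the state, without advancing time (a new reading comes with each control period).
- grab_frame(name): name is "scene" or "top" or "wrist"; returns a dict with "image" (400x640x3 uint8, red, green, blue), "depth" (400x640 float32, m along the optical axis (not along the pixel's ray), 0 where there is no reading), "camera_matrix" (3x3 intrinsics, pixels), "rvec" (rotation vector, rad) and "tvec" (3), from world to camera coordinates, as OpenCV has them; the wrist camera has in their place "tool_from_camera" (4x4, takes a point from camera to tool coordinates, whose origin is the TCP and whose axes are the flange's). Camera axes: x right, y down, z forward; pixel columns grow to the right and rows downward; lengths in m; the calibration is good to about 2 mm. A picture is of the moment at which its call begins: read the wrist's pose just before it.
- arm.close_job(): hands the job in; it is judged then, once.
Trained networks look in a picture, given as the dict that the camera call returned (one of the last four; its "shot" number tells which), for a name from the list of things; names that differ only in an ending like _2 or _b are one class to them, and where a whole thing is asked for, a point or a joint stands for the part that bears it (a point fixed in the world has none). Each returns a list of dicts, best first, with "confidence" (0 to 1); they miss things now and then, are a little off and sometimes report something else, mostly with a low value. They report only what shows in the picture. A call takes as long as a camera call. They do not tell look-alikes from the thing itself.
- regions_of(thing, picture): "mask" (400x640 bool, what is visible of it).
- mark_of(thing, picture): "xyz" ([x, y, z] in m, in world coordinates, good to about 4 mm: a listed point, or the origin of a listed thing).
The state is a dict: "t": time; "joint_pos": joint angles; "qvel": joint speeds; "joint_torque": joint torques, N m; "ee_pos": TCP position; "tool_rot": TCP orientation; "contact_force": force on the tool from outside, world axes, zero at the start; "moment": the same for the moment, N m; "opening": finger opening in m; "gripper_force": force on a finger pad.
Only numpy, scipy, OpenCV 4.12 (cv2) and the standard library are available. Lean on these libraries where they do the work, as an engineer would, in place of code of your own. Each camera call takes 0.05 s, during which the arm holds its last target. There are 200 camera calls.

## Working session

There is one attempt and no reset: what is moved stays moved. The work goes in short steps, Python scripts to look and compute and a tool call to move; the robot and the scene stay as the last step left them, time stands still between calls to the robot, and variables do not carry over. Pictures are saved under pics/ and viewed, at most 10 in all, crops included, and the job is handed in when it is done.

Besides the shell and the picture viewer there is one more tool, called after "Emit:" as name(argument=value, ...) on one line, values as JSON. move_arm: Moves the arm, as the interface text tells. Its arguments: {"type":"object","properties":{"twist":{"type":"array"},"offset":{"type":"array"},"claw":{"type":"array"},"squeeze":{"type":"number"}},"required":["twist","offset","claw"]}

```bash
mkdir -p pics; ls
cat > h.py <<'E'
import numpy as np,cv2
from plant import arm,grab_frame,regions_of,mark_of
def world(f,mask):
    K=f["camera_matrix"];d=f["depth"];v,u=np.nonzero(mask&(d>0));z=d[v,u]
    p=np.stack([(u-K[0,2])*z/K[0,0],(v-K[1,2])*z/K[1,1],z],1)
    R=cv2.Rodrigues(np.array(f["rvec"],float))[0]
    return (p-np.ravel(f["tvec"]))@R
E
python3 - <<'E'
from h import *
s=arm.get_state();print({k:np.round(v,3).tolist() for k,v in s.items()})
fs={}
for n in("top","scene"):
    f=grab_frame(n);fs[n]=f
    cv2.imwrite(f"pics/{n}.png",f["image"][:,:,::-1])
    for th in("canister_a","pan_middle"):
        print(n,th,[(round(m["confidence"],2),np.round(m["xyz"],3).tolist()) for m in mark_of(th,f)])
    for r in regions_of("canister_a",f):
        m=r["mask"];p=world(f,m);v,u=np.nonzero(m)
        col=f["image"][m].mean(0)
        print("reg",round(r["confidence"],2),u.mean().round(),v.mean().round(),col.round())
        for lo,hi in((.1,.14),(.078,.092)):
            q=p[(p[:,2]>lo)&(p[:,2]<hi)]
            if len(q)>20:
                (c,sz,a)=cv2.minAreaRect((q[:,:2]*1000).astype(np.float32));print("  z",lo,len(q),np.round(c,1),np.round(sz,1),round(a,1), 'topz',np.percentile(q[:,2],90).round(4))
E
```

```text
pics
{'t': 0.0, 'joint_pos': [1.07, 0.259, 0.021, 1.334, 0.0, 1.418], 'qvel': [-0.0, -0.001, 0.001, -0.0, -0.0, 0.002], 'joint_torque': [0.002, -55.564, 34.453, 0.013, -0.0, -0.0], 'ee_pos': [0.187, 0.517, 0.231], 'tool_rot': [0.173, 0.985, -0.001, -0.0], 'contact_force': [-0.054, 0.124, -0.705], 'moment': [-0.03, -0.085, -0.001], 'gripper_force': 0.0, 'opening': 0.085}
top canister_a [(0.81, [0.398, 0.301, 0.004]), (0.68, [0.444, -0.008, 0.005]), (0.65, [0.489, 0.18, 0.002]), (0.64, [0.518, 0.362, -0.002])]
top pan_middle [(0.65, [0.559, -0.278, 0.065])]
reg 0.85 260.0 210.0 [123. 115. 115.]
  z 0.1 130 [490.3 183.3] [48.5 12.3] 16.7 topz 0.1315
  z 0.078 630 [491.9 180.8] [58.3 77.9] 16.3 topz 0.0878
reg 0.75 210.0 247.0 [ 63. 106.  59.]
  z 0.1 160 [400.9 302. ] [13.  50.2] 38.0 topz 0.1322
  z 0.078 639 [398.6 300.5] [78.8 58.6] 38.0 topz 0.0877
reg 0.74 187.0 198.0 [109. 101.  99.]
  z 0.1 183 [517.1 364.1] [13.6 49. ] 85.1 topz 0.1316
  z 0.078 567 [517.2 361. ] [79.  58.3] 82.9 topz 0.0879
reg 0.71 339.0 229.0 [127. 119. 120.]
  z 0.1 124 [445.9  -6.8] [47.9 11.6] 0.2 topz 0.1
[... 180 characters left out ...]
0.554, -0.273, 0.062])]
scene pan_middle [(0.91, [0.552, -0.274, 0.058]), (0.34, [0.49, 0.186, 0.003])]
reg 0.98 449.0 255.0 [54. 96. 34.]
  z 0.1 374 [400.6 301.8] [13.7 49.3] 38.0 topz 0.1297
  z 0.078 739 [397.3 299.5] [81.4 58.6] 37.8 topz 0.0864
reg 0.8 320.0 177.0 [115. 100.  92.]
  z 0.1 279 [446.7  -7.4] [13.3 50.8] 88.7 topz 0.1302
  z 0.078 589 [445.4 -11. ] [81.2 60.1] 88.8 topz 0.0866
reg 0.75 372.0 245.0 [119. 108. 103.]
  z 0.1 220 [491.9 183.9] [48.3 12.4] 16.2 topz 0.1306
  z 0.078 893 [491.6 180.8] [60.7 77.5] 16.8 topz 0.0862
reg 0.63 437.0 317.0 [112. 101.  96.]
  z 0.1 277 [517.9 363.7] [12.2 49.6] 84.3 topz 0.1307
  z 0.078 1211 [516.3 360.6] [78.2 60.1] 83.8 topz 0.0861
```

Run:
```python
from h import *
f=grab_frame("top")
for r in regions_of("pan_middle",f)[:2]:
    p=world(f,r["mask"]);q=p[(p[:,2]>.094)&(p[:,2]<.11)]
    print(r["confidence"],len(p),len(q),cv2.minAreaRect((q[:,:2]*1000).astype(np.float32)))
p=world(f,np.ones((400,640),bool))
print("zmax",p[(p[:,0]>.3)&(p[:,1]<.25)][:,2].max())
g=cv2.imread("pics/scene.png");t=cv2.imread("pics/top.png")
cv2.imwrite("pics/both.png",cv2.resize(np.vstack([g[100:400],t[100:350]]),None,fx=1,fy=1))
```

```text
0.87 4535 503 ((560.7393798828125, -275.50469970703125), (156.7889862060547, 157.03701782226562), 82.21308898925781)
zmax 0.25410370584101477
```

View pics/both.png

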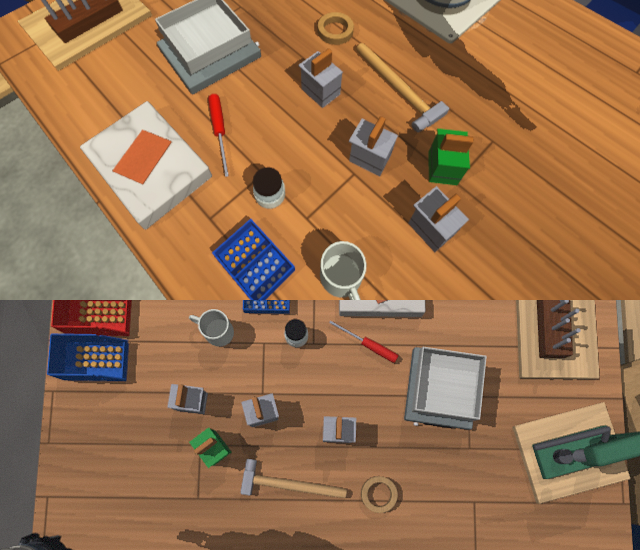

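The scene view shows three grey canisters (px 320,80; 372,145; 440,218), a green look-alike at (450,155), and the pan at (205,35). In the top view the pan is at (446,385). I'll start with the far left canister.

Emit:
move_arm(twist=[[0, 0, 0], [0, 0, 0], [0, 0, 0], [0, 0, 0], [0, 0, 0], [0, 0, 0], [0, 0, 0], [0, 0, 0], [0, 0, 0], [0, 0, 0], [0, 0, 0], [0, 0, 0], [0, 0, 0], [0, 0, -0.02], [0, 0, -0.02], [0, 0, -0.02], [0, 0, -0.02], [0, 0, 0], [0, 0, 0]], offset=[[-0.11, -0.01, 0], [-0.11, -0.01, 0], [-0.11, -0.01, 0], [-0.11, -0.01, 0], [-0.11, -0.01, 0], [-0.11, -0.01, 0], [-0.11, -0.01, 0], [-0.11, -0.01, 0], [-0.11, -0.01, 0], [-0.11, -0.01, 0], [-0.11, -0.01, 0], [-0.11, -0.01, 0], [-0.11, -0.01, 0], [0, 0, 0.05], [0, 0, 0.05], [0, 0, 0.05], [0, 0, 0.05], [0, 0, 0], [0, 0, 0]], claw=[0.06, 0.06, 0.06, 0.06, 0.06, 0.06, 0.06, 0.06, 0.06, 0.06, 0.06, 0.06, 0.06, 0.06, 0.06, 0.06, 0.06, 0.06, 0.06], squeeze=60)

```text
t: 2.08
ee_pos: [0.5122, 0.3645, 0.181]
tool_rot: [0.049, 0.999, -0.0, -0.001]
contact_force: [-0.2, 0.7, 1.2]
opening: 0.0455
gripper_force: 0.0
```

```bash
cat >> h.py <<'E'
from scipy.spatial.transform import Rotation as Ro
def togo(x,y,z,az,tilt=0):
    """shift and turn (fractions of full scale, tool axes) to TCP x,y,z with tool y at azimuth az deg"""
    s=arm.get_state();R=Ro.from_quat(s["tool_rot"]);a=np.radians(az)
    ty=np.array([np.cos(a),np.sin(a),0]);tz=np.array([0,0,-1.])
    G=Ro.from_matrix(np.stack([np.cross(ty,tz),ty,tz],1))
    print("at",np.round(s["ee_pos"],4),"t",round(s["t"],2),"F",np.round(s["contact_force"],2),"open",round(s["opening"],4))
    print("shift",np.round(R.inv().apply(np.array([x,y,z])-s["ee_pos"])/.25,3),"turn",np.round((R.inv()*G).as_rotvec()/np.pi,4))
E
python3 -c "
from h import *
togo(.5175,.3639,.092,84.3)"
```

```text
at [0.5122 0.3645 0.181 ] t 2.08 F [-0.22  0.69  1.18] open 0.0455
shift [-0.022 -0.     0.356] turn [-0.0002 -0.0003  0.0003]
```

Emit:
move_arm(twist=[[0, 0, 0], [0, 0, 0], [0, 0, 0], [0, 0, 0], [0, 0, 0], [0, 0, 0], [0, 0, 0], [0, 0, 0], [0, 0, 0], [0, 0, 0], [0, 0, 0], [0, 0, 0]], offset=[[-0.01, 0, 0.08], [-0.01, 0, 0.08], [0, 0, 0.08], [0, 0, 0.08], [0, 0, 0.035], [0, 0, 0], [0, 0, 0], [0, 0, 0], [0, 0, 0], [0, 0, 0], [0, 0, 0], [0, 0, 0]], claw=[0.06, 0.06, 0.06, 0.06, 0.06, 0.06, -1, -1, -1, -1, -1, -1])

```text
t: 3.08
ee_pos: [0.5182, 0.3647, 0.0943]
tool_rot: [0.048, 0.999, 0.001, 0.001]
contact_force: [-1.0, 0.1, 7.1]
opening: 0.0117
gripper_force: 59.6
```

Emit:
move_arm(twist=[[0, 0, 0], [0, 0, 0], [0, 0, 0], [0, 0, 0], [0, 0, 0], [0, 0, 0], [0, 0, 0], [0, 0, 0], [0, 0, 0]], offset=[[0, 0, -0.02], [0, 0, -0.04], [0, 0, -0.04], [0, 0, -0.02], [0, 0, 0], [0, 0, 0], [0, 0, 0], [0, 0, 0], [0, 0, 0]], claw=[-1, -1, -1, -1, -1, -1, -1, -1, -1])

```text
t: 3.83
ee_pos: [0.5172, 0.3641, 0.122]
tool_rot: [0.048, 0.999, -0.0, -0.0]
contact_force: [0.7, 0.8, -2.7]
opening: 0.0114
gripper_force: 58.5
```

```bash
cat >> h.py <<'E'
def feel(n=8):
    F=[]
    for i in range(n):
        f=grab_frame("scene");s=arm.get_state();F.append(np.r_[s["contact_force"],s["moment"],s["joint_torque"][1:4]])
    print("mean",np.mean(F,0).round(2),"sd",np.std(F,0).round(2),"t",round(s["t"],2),"pos",np.round(s["ee_pos"],4))
    return f
E
python3 -c "
from h import *
f=feel()
cv2.imwrite('pics/lift1.png',f['image'][50:400,:,::-1])"
```

```text
mean [ 2.600e-01 -2.900e-01 -3.720e+00 -3.000e-02 -3.000e-02  0.000e+00
 -7.046e+01  3.412e+01 -1.000e-02] sd [0.22 0.33 0.4  0.02 0.03 0.02 0.04 0.01 0.  ] t 4.23 pos [0.5175 0.3642 0.1225]
```

View pics/lift1.png

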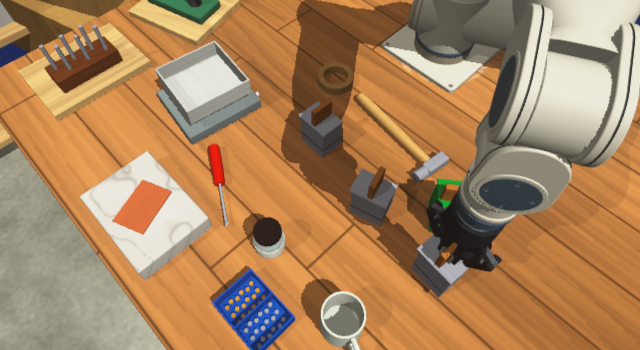

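Canister 1 is up in the gripper (px 440,260). Fz is about -3.7 N. I'll put it down and take a no-load reading at the same pose.

Emit:
move_arm(twist=[[0, 0, 0], [0, 0, 0], [0, 0, 0], [0, 0, 0], [0, 0, 0], [0, 0, 0], [0, 0, 0], [0, 0, 0], [0, 0, 0], [0, 0, 0], [0, 0, 0], [0, 0, 0], [0, 0, 0], [0, 0, 0], [0, 0, 0]], offset=[[0, 0, 0.03], [0, 0, 0.04], [0, 0, 0.03], [0, 0, 0.01], [0, 0, 0.002], [0, 0, 0], [0, 0, 0], [0, 0, 0], [0, 0, 0], [0, 0, 0], [0, 0, -0.04], [0, 0, -0.04], [0, 0, -0.032], [0, 0, 0], [0, 0, 0]], claw=[-1, -1, -1, -1, -1, -1, 0.06, 0.06, 0.06, 0.06, 0.06, 0.06, 0.06, 0.06, 0.06])

```text
t: 5.48
ee_pos: [0.5179, 0.3644, 0.1236]
tool_rot: [0.048, 0.999, 0.0, 0.001]
contact_force: [0.3, 0.1, -0.1]
opening: 0.0452
gripper_force: 0.0
```

```bash
python3 -c "
from h import *
f=feel(6)
togo(.491,.1836,.175,106.4)"
```

```text
mean [-2.200e-01  8.000e-02 -3.000e-02  1.000e-02 -1.000e-02  2.000e-02
 -6.879e+01  3.313e+01  2.000e-02] sd [0.53 0.44 0.56 0.01 0.04 0.04 0.27 0.24 0.02] t 5.78 pos [0.5173 0.3641 0.1221]
at [0.5173 0.3641 0.1221] t 5.78 F [ 0.05 -0.03 -0.26] open 0.0453
shift [ 0.035 -0.729 -0.211] turn [-1.000e-04 -2.000e-04 -1.218e-01]
```

Canister 1 reads 3.7 N, so it is heavy. Moving to canister 2.

Emit:
move_arm(twist=[[0, 0, 0], [0, 0, 0], [0, 0, 0], [0, 0, 0], [0, 0, 0], [0, 0, 0], [0, 0, 0], [0, 0, 0], [0, 0, 0], [0, 0, 0], [0, 0, 0], [0, 0, -0.03], [0, 0, -0.03], [0, 0, -0.03], [0, 0, -0.03], [0, 0, 0], [0, 0, 0]], offset=[[0, 0, -0.07], [0, 0, -0.07], [0, 0, -0.07], [0.005, -0.09, 0], [0.005, -0.09, 0], [0.005, -0.09, 0], [0.005, -0.09, 0], [0.005, -0.09, 0], [0.005, -0.09, 0], [0.005, -0.09, 0], [0, -0.1, 0], [0, 0, 0], [0, 0, 0], [0, 0, 0], [0, 0, 0], [0, 0, 0], [0, 0, 0]], claw=[0.06, 0.06, 0.06, 0.06, 0.06, 0.06, 0.06, 0.06, 0.06, 0.06, 0.06, 0.06, 0.06, 0.06, 0.06, 0.06, 0.06])

```text
t: 7.2
ee_pos: [0.4911, 0.1834, 0.1749]
tool_rot: [-0.138, 0.99, -0.0, -0.0]
contact_force: [0.7, -0.3, -0.6]
opening: 0.045
gripper_force: 0.0
```

```bash
python3 -c "
from h import *
togo(.491,.1836,.094,106.4)"
```

```text
at [0.4911 0.1834 0.1749] t 7.2 F [ 0.67 -0.29 -0.57] open 0.045
shift [0.    0.001 0.324] turn [ 0.     -0.0001 -0.0027]
```

Emit:
move_arm(twist=[[0, 0, 0], [0, 0, 0], [0, 0, 0], [0, 0, 0], [0, 0, 0], [0, 0, 0], [0, 0, 0], [0, 0, 0], [0, 0, 0], [0, 0, 0], [0, 0, 0], [0, 0, 0]], offset=[[0, 0, 0.08], [0, 0, 0.08], [0, 0, 0.08], [0, 0, 0.06], [0, 0, 0.02], [0, 0, 0], [0, 0, 0], [0, 0, 0], [0, 0, 0], [0, 0, 0], [0, 0, 0], [0, 0, 0]], claw=[0.06, 0.06, 0.06, 0.06, 0.06, 0.06, -1, -1, -1, -1, -1, -1])

```text
t: 8.2
ee_pos: [0.4917, 0.1837, 0.0959]
tool_rot: [-0.14, 0.99, 0.0, 0.001]
contact_force: [-0.8, 2.0, 6.1]
opening: 0.0111
gripper_force: 60.4
```

Emit:
move_arm(twist=[[0, 0, 0], [0, 0, 0], [0, 0, 0], [0, 0, 0], [0, 0, 0], [0, 0, 0], [0, 0, 0], [0, 0, 0], [0, 0, 0]], offset=[[0, 0, -0.02], [0, 0, -0.04], [0, 0, -0.04], [0, 0, -0.02], [0, 0, 0], [0, 0, 0], [0, 0, 0], [0, 0, 0], [0, 0, 0]], claw=[-1, -1, -1, -1, -1, -1, -1, -1, -1])

```text
t: 8.95
ee_pos: [0.4909, 0.1833, 0.1246]
tool_rot: [-0.14, 0.99, -0.0, -0.0]
contact_force: [-0.7, 0.0, -3.6]
opening: 0.0111
gripper_force: 58.9
```

```bash
python3 -c "
from h import *
f=feel()"
```

```text
mean [ 1.400e-01 -8.000e-02 -3.680e+00 -2.000e-02 -4.000e-02 -2.000e-02
 -5.544e+01  3.290e+01  1.000e-02] sd [0.48 0.4  0.58 0.03 0.03 0.03 0.04 0.01 0.  ] t 9.35 pos [0.4912 0.1834 0.125 ]
```

Emit:
move_arm(twist=[[0, 0, 0], [0, 0, 0], [0, 0, 0], [0, 0, 0], [0, 0, 0], [0, 0, 0], [0, 0, 0], [0, 0, 0], [0, 0, 0], [0, 0, 0], [0, 0, 0], [0, 0, 0], [0, 0, 0], [0, 0, 0], [0, 0, 0]], offset=[[0, 0, 0.03], [0, 0, 0.04], [0, 0, 0.03], [0, 0, 0.01], [0, 0, 0.005], [0, 0, 0], [0, 0, 0], [0, 0, 0], [0, 0, 0], [0, 0, 0], [0, 0, -0.05], [0, 0, -0.1], [0, 0, -0.1], [0, 0, -0.07], [0, 0, 0]], claw=[-1, -1, -1, -1, -1, -1, 0.06, 0.06, 0.06, 0.06, 0.06, 0.06, 0.06, 0.06, 0.06])

```text
t: 10.6
ee_pos: [0.4927, 0.1837, 0.1799]
tool_rot: [-0.14, 0.99, 0.0, 0.003]
contact_force: [1.1, -0.3, -0.3]
opening: 0.0454
gripper_force: 0.0
```

```bash
python3 -c "
from h import *
togo(.446,-.0073,.175,88.6)"
```

```text
at [0.4927 0.1837 0.1799] t 10.6 F [ 1.14 -0.32 -0.27] open 0.0454
shift [ 0.391 -0.682  0.018] turn [0.0001 0.0019 0.0971]
```

Emit:
move_arm(twist=[[0, 0, 0], [0, 0, 0], [0, 0, 0], [0, 0, 0], [0, 0, 0], [0, 0, 0], [0, 0, 0], [0, 0, 0], [0, 0, 0.03], [0, 0, 0.03], [0, 0, 0.03], [0, 0, 0.007], [0, 0, 0], [0, 0, 0]], offset=[[0.048, -0.085, 0], [0.048, -0.085, 0], [0.048, -0.085, 0], [0.048, -0.085, 0], [0.048, -0.085, 0], [0.048, -0.085, 0], [0.048, -0.085, 0], [0.048, -0.085, 0], [0, 0, 0], [0, 0, 0], [0, 0, 0], [0, 0, 0], [0, 0, 0], [0, 0, 0]], claw=[0.06, 0.06, 0.06, 0.06, 0.06, 0.06, 0.06, 0.06, 0.06, 0.06, 0.06, 0.06, 0.06, 0.06])

```text
t: 11.77
ee_pos: [0.4459, -0.0065, 0.176]
tool_rot: [0.011, 1.0, 0.0, -0.0]
contact_force: [-0.0, -0.6, -0.6]
opening: 0.0454
gripper_force: 0.0
```

```bash
python3 -c "
from h import *
togo(.446,-.0073,.095,88.6)"
```

```text
at [ 0.4459 -0.0065  0.176 ] t 11.77 F [-0.03 -0.62 -0.61] open 0.0454
shift [-0.001 -0.003  0.324] turn [ 0.     -0.0001  0.001 ]
```

Emit:
move_arm(twist=[[0, 0, 0], [0, 0, 0], [0, 0, 0], [0, 0, 0], [0, 0, 0], [0, 0, 0], [0, 0, 0], [0, 0, 0], [0, 0, 0], [0, 0, 0], [0, 0, 0], [0, 0, 0]], offset=[[0, -0.003, 0.08], [0, 0, 0.08], [0, 0, 0.08], [0, 0, 0.06], [0, 0, 0.02], [0, 0, 0], [0, 0, 0], [0, 0, 0], [0, 0, 0], [0, 0, 0], [0, 0, 0], [0, 0, 0]], claw=[0.06, 0.06, 0.06, 0.06, 0.06, 0.06, -1, -1, -1, -1, -1, -1])

```text
t: 12.77
ee_pos: [0.4466, -0.0073, 0.0973]
tool_rot: [0.012, 1.0, -0.0, 0.001]
contact_force: [-0.3, 1.8, 6.0]
opening: 0.0113
gripper_force: 59.2
```

Emit:
move_arm(twist=[[0, 0, 0], [0, 0, 0], [0, 0, 0], [0, 0, 0], [0, 0, 0], [0, 0, 0], [0, 0, 0], [0, 0, 0], [0, 0, 0]], offset=[[0, 0, -0.02], [0, 0, -0.04], [0, 0, -0.04], [0, 0, -0.02], [0, 0, 0], [0, 0, 0], [0, 0, 0], [0, 0, 0], [0, 0, 0]], claw=[-1, -1, -1, -1, -1, -1, -1, -1, -1])

```text
t: 13.52
ee_pos: [0.4457, -0.0073, 0.1258]
tool_rot: [0.012, 1.0, 0.0, -0.0]
contact_force: [-0.5, -0.5, -2.8]
opening: 0.0111
gripper_force: 58.5
```

```bash
python3 -c "
from h import *
f=feel()"
```

```text
mean [-3.700e-01 -7.000e-02 -1.880e+00 -0.000e+00  0.000e+00  1.000e-02
 -4.359e+01  3.167e+01  1.000e-02] sd [0.52 0.42 0.47 0.03 0.03 0.04 0.03 0.01 0.  ] t 13.92 pos [ 0.446  -0.0073  0.1263]
```

Canister 3 is the light one at 1.9 N. I'll set it down and go back to canister 2.

Emit:
move_arm(twist=[[0, 0, 0], [0, 0, 0], [0, 0, 0], [0, 0, 0], [0, 0, 0], [0, 0, 0], [0, 0, 0], [0, 0, 0], [0, 0, 0], [0, 0, 0], [0, 0, 0], [0, 0, 0], [0, 0, 0], [0, 0, 0]], offset=[[0, 0, 0.03], [0, 0, 0.04], [0, 0, 0.03], [0, 0, 0.01], [0, 0, 0.005], [0, 0, 0], [0, 0, 0], [0, 0, 0], [0, 0, 0], [0, 0, 0], [0, 0, -0.05], [0, 0, -0.1], [0, 0, -0.1], [0, 0, -0.07]], claw=[-1, -1, -1, -1, -1, -1, 0.06, 0.06, 0.06, 0.06, 0.06, 0.06, 0.06, 0.06])

```text
t: 15.08
ee_pos: [0.4463, -0.0074, 0.1795]
tool_rot: [0.012, 1.0, -0.0, 0.001]
contact_force: [0.5, 0.3, 0.8]
opening: 0.0456
gripper_force: 0.0
```

```bash
python3 -c "
from h import *
togo(.4912,.1836,.175,106.2)"
```

```text
at [ 0.4463 -0.0074  0.1795] t 15.08 F [0.47 0.34 0.84] open 0.0456
shift [-0.161  0.768  0.018] turn [-0.0002  0.0004 -0.0977]
```

Emit:
move_arm(twist=[[0, 0, 0], [0, 0, 0], [0, 0, 0], [0, 0, 0], [0, 0, 0], [0, 0, 0], [0, 0, 0], [0, 0, 0], [0, 0, -0.03], [0, 0, -0.03], [0, 0, -0.03], [0, 0, -0.008], [0, 0, 0], [0, 0, 0]], offset=[[-0.02, 0.096, 0], [-0.02, 0.096, 0], [-0.02, 0.096, 0], [-0.02, 0.096, 0], [-0.02, 0.096, 0], [-0.02, 0.096, 0], [-0.02, 0.096, 0], [-0.02, 0.096, 0], [0, 0, 0], [0, 0, 0], [0, 0, 0], [0, 0, 0], [0, 0, 0], [0, 0, 0]], claw=[0.06, 0.06, 0.06, 0.06, 0.06, 0.06, 0.06, 0.06, 0.06, 0.06, 0.06, 0.06, 0.06, 0.06])

```text
t: 16.25
ee_pos: [0.4906, 0.1837, 0.1775]
tool_rot: [-0.141, 0.99, 0.0, -0.0]
contact_force: [0.3, -0.6, -0.7]
opening: 0.0453
gripper_force: 0.0
```

```bash
python3 -c "
from h import *
togo(.4912,.1836,.095,106.2)"
```

```text
at [0.4906 0.1837 0.1775] t 16.25 F [ 0.26 -0.63 -0.7 ] open 0.0453
shift [-0.002 -0.001  0.33 ] turn [ 0.     -0.     -0.0001]
```

Emit:
move_arm(twist=[[0, 0, 0], [0, 0, 0], [0, 0, 0], [0, 0, 0], [0, 0, 0], [0, 0, 0], [0, 0, 0], [0, 0, 0], [0, 0, 0], [0, 0, 0], [0, 0, 0], [0, 0, 0]], offset=[[0, 0, 0.08], [0, 0, 0.08], [0, 0, 0.08], [0, 0, 0.065], [0, 0, 0.02], [0, 0, 0], [0, 0, 0], [0, 0, 0], [0, 0, 0], [0, 0, 0], [0, 0, 0], [0, 0, 0]], claw=[0.06, 0.06, 0.06, 0.06, 0.06, 0.06, -1, -1, -1, -1, -1, -1], squeeze=80)

```text
t: 17.25
ee_pos: [0.4915, 0.1838, 0.0976]
tool_rot: [-0.141, 0.99, 0.0, 0.001]
contact_force: [0.3, -0.2, 7.2]
opening: 0.011
gripper_force: 79.2
```

Emit:
move_arm(twist=[[0, 0, 0], [0, 0, 0], [0, 0, 0], [0, 0, 0], [0, 0, 0], [0, 0, 0], [0, 0, 0], [0, 0, 0], [0, 0, 0], [0, 0, 0]], offset=[[0, 0, -0.02], [0, 0, -0.05], [0, 0, -0.08], [0, 0, -0.1], [0, 0, -0.1], [0, 0, -0.1], [0, 0, -0.1], [0, 0, -0.06], [0, 0, -0.03], [0, 0, 0]], claw=[-1, -1, -1, -1, -1, -1, -1, -1, -1, -1])

```text
t: 18.08
ee_pos: [0.4909, 0.1838, 0.2577]
tool_rot: [-0.141, 0.99, 0.0, 0.001]
contact_force: [-0.1, -0.8, -3.7]
opening: 0.011
gripper_force: 78.1
```

```bash
python3 -c "
from h import *
togo(.5437,-.2232,.255,106.2)"
```

```text
at [0.4909 0.1838 0.2577] t 18.08 F [-0.11 -0.77 -3.74] open 0.011
shift [ 0.253 -1.622  0.01 ] turn [-0.0001  0.0007  0.0003]
```

Emit:
move_arm(twist=[[0, 0, 0], [0, 0, 0], [0, 0, 0], [0, 0, 0], [0, 0, 0], [0, 0, 0], [0, 0, 0], [0, 0, 0], [0, 0, 0], [0, 0, 0], [0, 0, 0], [0, 0, 0], [0, 0, 0], [0, 0, 0], [0, 0, 0], [0, 0, 0], [0, 0, 0], [0, 0, 0], [0, 0, 0], [0, 0, 0]], offset=[[0.01, -0.03, 0], [0.01, -0.06, 0], [0.013, -0.09, 0], [0.013, -0.09, 0], [0.013, -0.09, 0], [0.013, -0.09, 0], [0.013, -0.09, 0], [0.013, -0.09, 0], [0.013, -0.09, 0], [0.013, -0.09, 0], [0.013, -0.09, 0], [0.013, -0.09, 0], [0.013, -0.09, 0], [0.013, -0.09, 0], [0.013, -0.09, 0], [0.013, -0.09, 0], [0.013, -0.09, 0], [0.013, -0.09, 0], [0.01, -0.06, 0], [0.01, -0.03, 0]], claw=[-1, -1, -1, -1, -1, -1, -1, -1, -1, -1, -1, -1, -1, -1, -1, -1, -1, -1, -1, -1])

```text
t: 19.75
ee_pos: [0.544, -0.2245, 0.2545]
tool_rot: [-0.141, 0.99, 0.001, -0.001]
contact_force: [0.8, 0.0, -3.9]
opening: 0.0109
gripper_force: 78.2
```

```bash
python3 -c "
from h import *
f=feel(2)
togo(.5437,-.2232,.219,106.2)
cv2.imwrite('pics/over.png',f['image'][:,:,::-1])
f=grab_frame('top')
p=world(f,np.ones((400,640),bool)).reshape(-1,3)
q=p[(abs(p[:,0]-.56)<.13)&(abs(p[:,1]+.275)<.13)&(p[:,2]>.096)&(p[:,2]<.106)]
print(len(q),cv2.minAreaRect((q[:,:2]*1000).astype(np.float32)))
"
```

```text
mean [-3.900e-01 -4.200e-01 -3.310e+00 -8.000e-02 -2.000e-02  2.000e-02
 -6.331e+01  3.616e+01  2.800e-01] sd [0.24 1.28 0.08 0.12 0.   0.07 1.3  0.5  0.39] t 19.85 pos [ 0.5439 -0.2234  0.2551]
at [ 0.5439 -0.2234  0.2551] t 19.85 F [-0.16  0.87 -3.23] open 0.011
shift [0.    0.001 0.144] turn [ 0.0005 -0.0005 -0.0002]
145 ((578.030029296875, -208.2158203125), (61.16069030761719, 166.73309326171875), 63.28708267211914)
```

View pics/over.png

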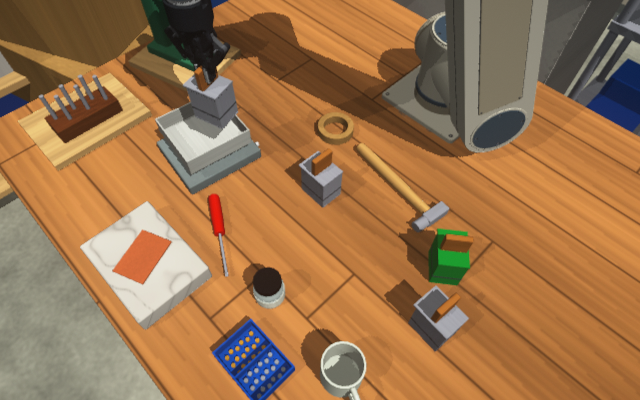

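The canister (px 212,97) hangs over the near half of the pan. Now I'll lower it and tip it about the lip.

Emit:
move_arm(twist=[[0, 0, 0], [0, 0, 0], [0, 0, 0], [0, 0, 0], [-0.015, 0, 0], [-0.028, 0, 0], [-0.028, 0, 0], [-0.028, 0, 0]], offset=[[0, 0, 0.04], [0, 0, 0.06], [0, 0, 0.03], [0, 0, 0.014], [0, -0.015, -0.006], [0, -0.027, -0.011], [0, -0.027, -0.011], [0, -0.027, -0.011]], claw=[-1, -1, -1, -1, -1, -1, -1, -1])

```text
t: 20.57
ee_pos: [0.5519, -0.2458, 0.2288]
tool_rot: [-0.14, 0.978, 0.154, -0.021]
contact_force: [-0.2, -0.5, -4.0]
opening: 0.0107
gripper_force: 78.6
```

```bash
cat >> h.py <<'E'
def lip(h=.0978):
    s=arm.get_state();R=Ro.from_quat(s["tool_rot"]).as_matrix();t=np.array(s["ee_pos"])
    print("lip",np.round(t+R@[0,-.035,h-.019],4),"corner",np.round(t+R@[0,-.035,h],4),"tilt",round(np.degrees(np.arccos(-R[2,2])),1),"j",np.round(s["joint_pos"],2))
E
python3 -c "
from h import *
lip()"
```

```text
lip [ 0.5546 -0.2544  0.143 ] corner [ 0.553  -0.2488  0.125 ] tilt 17.9 j [-0.65  0.52  0.37  1.68  0.19 -0.96]
```

Emit:
move_arm(twist=[[-0.028, 0, 0], [-0.028, 0, 0], [-0.028, 0, 0]], offset=[[0, -0.027, -0.011], [0, -0.027, -0.011], [0, -0.027, -0.011]], claw=[-1, -1, -1])

```text
t: 20.82
ee_pos: [0.5563, -0.2657, 0.2224]
tool_rot: [-0.136, 0.95, 0.278, -0.036]
contact_force: [-34.7, 31.3, 18.8]
opening: 0.0109
gripper_force: 79.3
```

```bash
python3 -c "
from h import *
lip()"
```

```text
lip [ 0.5533 -0.2531  0.1371] corner [ 0.5506 -0.2433  0.1211] tilt 32.5 j [-0.72  0.7   0.58  1.95  0.3  -1.08]
```

```bash
python3 -c "
from h import *
s=arm.get_state();print(s['joint_pos'],s['joint_torque'],s['contact_force'],s['moment'],s['qvel'])
f=grab_frame('scene');s=arm.get_state();print(s['joint_pos'],s['joint_torque'],s['contact_force'],s['moment'])
lip()
cv2.imwrite('pics/tilt.png',cv2.resize(f['image'][:260,60:460,::-1],None,fx=2,fy=2))"
```

```text
[-0.72474407  0.69629947  0.58344778  1.94931454  0.29721505 -1.0834718 ] [  0.73755121 -85.96323252  32.08411932  10.2392453    0.59715411
   0.75837616] [-34.65980901  31.25719646  18.79714629] [3.51055711 3.50693383 1.52905008] [-0.25022733  0.58694948  0.47991835  0.0567447   0.38175491 -0.50332889]
[-0.72880313  0.70561167  0.58296407  1.94279696  0.29871364 -1.08632936] [  13.71958494 -123.03683281   43.61795783   14.03899133    2.0494578
    0.39804585] [-1.89798402 -1.08886886 -9.00587961] [-0.84487989  0.18811958  0.27395955]
lip [ 0.5548 -0.2567  0.1305] corner [ 0.5521 -0.2468  0.1145] tilt 32.7 j [-0.73  0.71  0.58  1.94  0.3  -1.09]
```

View pics/tilt.png

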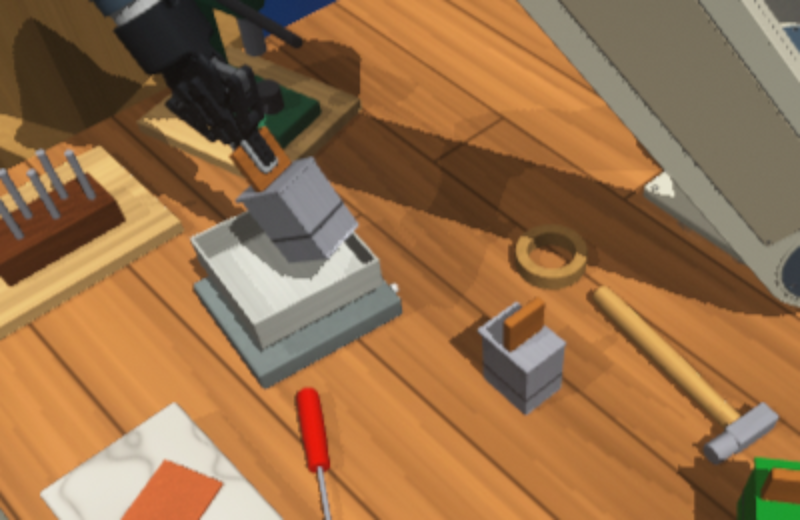

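It was a transient at joint 4's limit, with no contact in view. The canister is tilted about 33° above the pan (px 300,205). I'll wait and see whether the ball rolls out.

Emit:
move_arm(twist=[[0, 0, 0], [0, 0, 0], [0, 0, 0], [0, 0, 0], [0, 0, 0], [0, 0, 0]], offset=[[0, 0, 0], [0, 0, 0], [0, 0, 0], [0, 0, 0], [0, 0, 0], [0, 0, 0]], claw=[-1, -1, -1, -1, -1, -1])

```text
t: 21.37
ee_pos: [0.5547, -0.2636, 0.2234]
tool_rot: [-0.136, 0.95, 0.277, -0.037]
contact_force: [0.3, -0.7, -1.5]
opening: 0.0111
gripper_force: 80.6
```

```bash
python3 -c "
from h import *
f=feel(3);lip()
t=grab_frame('top')
p=world(t,np.ones((400,640),bool))
m=p[(abs(p[:,0]-.559)<.06)&(abs(p[:,1]+.276)<.06)&(p[:,2]<.1)]
print(np.histogram(m[:,2],np.arange(.03,.105,.005)))
cv2.imwrite('pics/tilt2.png',cv2.resize(np.hstack([f['image'][:260,100:330,::-1],t['image'][80:340,380:550,::-1]]),None,fx=2,fy=2))"
```

```text
mean [-5.000e-02 -4.000e-02 -2.160e+00 -7.100e-01 -2.300e-01 -2.000e-02
 -8.451e+01  3.106e+01  4.580e+00] sd [0.18 0.7  0.39 0.02 0.03 0.03 0.1  0.01 0.  ] t 21.52 pos [ 0.5547 -0.2641  0.2226]
lip [ 0.5514 -0.2516  0.1374] corner [ 0.5487 -0.2418  0.1214] tilt 32.6 j [-0.72  0.69  0.58  1.95  0.3  -1.08]
(array([  0,   0,   0,  21, 258, 161,   2,   0,   0,   0,   1,   1,   0,
         0]), array([0.03 , 0.035, 0.04 , 0.045, 0.05 , 0.055, 0.06 , 0.065, 0.07 ,
       0.075, 0.08 , 0.085, 0.09 , 0.095, 0.1  ]))
```

View pics/tilt2.png

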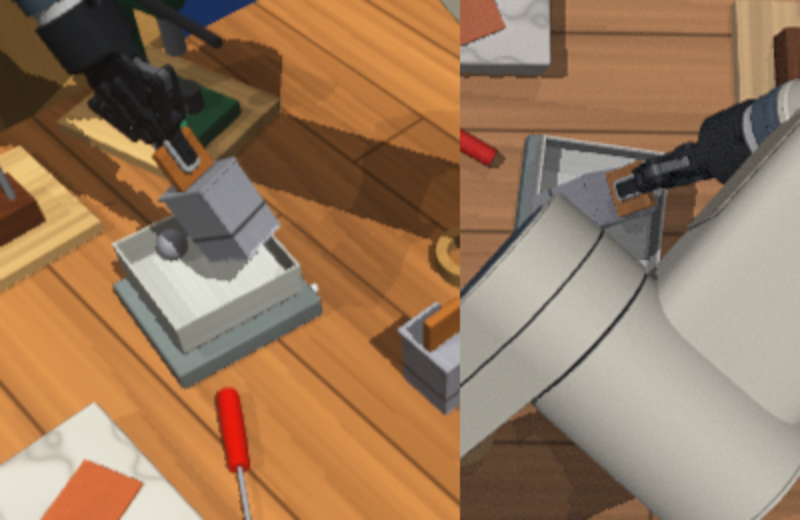

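The ball lies in the pan (px 171,242), the pan has sunk about 9 mm and the load fell to 2.2 N. I'll tilt back upright and rise.

Emit:
move_arm(twist=[[0.028, 0, 0], [0.028, 0, 0], [0.028, 0, 0], [0.028, 0, 0], [0.028, 0, 0], [0.028, 0, 0], [0.013, 0, 0], [0, 0, 0], [0, 0, 0], [0, 0, 0]], offset=[[0, 0.026, 0.011], [0, 0.026, 0.011], [0, 0.026, 0.011], [0, 0.026, 0.011], [0, 0.026, 0.011], [0, 0.026, 0.011], [0, 0.01, 0.005], [0, 0, -0.08], [0, 0, -0.08], [0, 0, 0]], claw=[-1, -1, -1, -1, -1, -1, -1, -1, -1, -1])

```text
t: 22.4
ee_pos: [0.5429, -0.2216, 0.2628]
tool_rot: [-0.141, 0.99, -0.001, 0.004]
contact_force: [0.1, -0.8, -2.0]
opening: 0.0111
gripper_force: 80.7
```

```bash
python3 -c "
from h import *
lip()
togo(.4912,.1837,.258,106.2)"
```

```text
lip [ 0.5532 -0.2553  0.1841] corner [ 0.5534 -0.2553  0.1651] tilt 0.5 j [-0.53  0.31  0.17  1.43  0.   -0.81]
at [ 0.5429 -0.2216  0.2628] t 22.4 F [ 0.14 -0.81 -1.96] open 0.0111
shift [-0.253  1.615  0.016] turn [-0.001   0.0023 -0.0002]
```

Emit:
move_arm(twist=[[0, 0, 0], [0, 0, 0], [0, 0, 0], [0, 0, 0], [0, 0, 0], [0, 0, 0], [0, 0, 0], [0, 0, 0], [0, 0, 0], [0, 0, 0], [0, 0, 0], [0, 0, 0], [0, 0, 0], [0, 0, 0], [0, 0, 0], [0, 0, 0], [0, 0, 0], [0, 0, 0], [0, 0, 0], [0, 0, 0]], offset=[[-0.01, 0.05, 0], [-0.015, 0.095, 0], [-0.015, 0.095, 0], [-0.015, 0.095, 0], [-0.015, 0.095, 0], [-0.015, 0.095, 0], [-0.015, 0.095, 0], [-0.015, 0.095, 0], [-0.015, 0.095, 0], [-0.015, 0.095, 0], [-0.015, 0.095, 0], [-0.015, 0.095, 0], [-0.015, 0.095, 0], [-0.015, 0.095, 0], [-0.015, 0.095, 0], [-0.015, 0.095, 0], [-0.015, 0.095, 0], [-0.003, 0.045, 0], [0, 0, 0], [0, 0, 0]], claw=[-1, -1, -1, -1, -1, -1, -1, -1, -1, -1, -1, -1, -1, -1, -1, -1, -1, -1, -1, -1])

```text
t: 24.07
ee_pos: [0.4904, 0.1838, 0.2585]
tool_rot: [-0.141, 0.99, 0.0, 0.001]
contact_force: [0.4, -0.2, -1.2]
opening: 0.011
gripper_force: 80.6
```

```bash
python3 -c "
from h import *
f=feel(2)
togo(.4912,.1837,.128,106.2)"
```

```text
mean [-1.100e-01 -6.000e-02 -1.580e+00 -5.000e-02  2.000e-02 -2.000e-02
 -5.236e+01  3.536e+01 -2.000e-02] sd [0.18 0.94 0.06 0.02 0.01 0.01 0.01 0.01 0.  ] t 24.17 pos [0.4909 0.1829 0.2588]
at [0.4909 0.1829 0.2588] t 24.17 F [-0.29  0.88 -1.64] open 0.0108
shift [-0.     0.003  0.523] turn [ 0.0001  0.0009 -0.0006]
```

Emit:
move_arm(twist=[[0, 0, 0], [0, 0, 0], [0, 0, 0], [0, 0, 0], [0, 0, 0], [0, 0, 0], [0, 0, 0], [0, 0, 0], [0, 0, 0], [0, 0, 0], [0, 0, 0], [0, 0, 0], [0, 0, 0]], offset=[[0, 0.003, 0.05], [0, 0, 0.1], [0, 0, 0.1], [0, 0, 0.1], [0, 0, 0.1], [0, 0, 0.1], [0, 0, 0.04], [0, 0, 0.02], [0, 0, 0.01], [0, 0, 0.01], [0, 0, 0.01], [0, 0, 0.005], [0, 0, 0]], claw=[-1, -1, -1, -1, -1, -1, -1, -1, -1, -1, -1, -1, -1])

```text
t: 25.25
ee_pos: [0.4916, 0.1846, 0.0983]
tool_rot: [-0.14, 0.99, 0.001, 0.002]
contact_force: [-0.9, -0.5, -1.9]
opening: 0.0111
gripper_force: 80.5
```

Emit:
move_arm(twist=[[0, 0, 0], [0, 0, 0], [0, 0, 0], [0, 0, 0], [0, 0, 0], [0, 0, 0], [0, 0, 0], [0, 0, 0]], offset=[[0, 0, 0], [0, 0, 0], [0, 0, 0], [0, 0, 0], [0, 0, -0.05], [0, 0, -0.1], [0, 0, -0.1], [0, 0, -0.08]], claw=[0.06, 0.06, 0.06, 0.06, 0.06, 0.06, 0.06, 0.06])

```text
t: 25.92
ee_pos: [0.4912, 0.1844, 0.1822]
tool_rot: [-0.14, 0.99, 0.001, 0.002]
contact_force: [-0.1, 0.4, -0.3]
opening: 0.0453
gripper_force: 0.0
```

```bash
python3 -c "
from h import *
togo(.5176,.3642,.18,84.4)"
```

```text
at [0.4912 0.1844 0.1822] t 25.92 F [-0.08  0.37 -0.31] open 0.0453
shift [-0.301  0.661  0.01 ] turn [0.0004 0.0014 0.1207]
```

Emit:
move_arm(twist=[[0, 0, 0], [0, 0, 0], [0, 0, 0], [0, 0, 0], [0, 0, 0], [0, 0, 0], [0, 0, 0], [0, 0, 0.03], [0, 0, 0.03], [0, 0, 0.03], [0, 0, 0.03], [0, 0, 0], [0, 0, 0]], offset=[[-0.043, 0.095, 0], [-0.043, 0.095, 0], [-0.043, 0.095, 0], [-0.043, 0.095, 0], [-0.043, 0.095, 0], [-0.043, 0.095, 0], [-0.043, 0.095, 0], [0, 0, 0], [0, 0, 0], [0, 0, 0], [0, 0, 0], [0, 0, 0], [0, 0, 0]], claw=[0.06, 0.06, 0.06, 0.06, 0.06, 0.06, 0.06, 0.06, 0.06, 0.06, 0.06, 0.06, 0.06])

```text
t: 27.0
ee_pos: [0.5172, 0.365, 0.1808]
tool_rot: [0.046, 0.999, 0.001, 0.002]
contact_force: [-0.2, 0.8, 0.3]
opening: 0.0453
gripper_force: 0.0
```

```bash
python3 -c "
from h import *
togo(.5176,.3642,.095,84.4)"
```

```text
at [0.5172 0.365  0.1808] t 27.0 F [-0.19  0.78  0.27] open 0.0453
shift [-0.001 -0.004  0.343] turn [0.0006 0.001  0.0016]
```

Emit:
move_arm(twist=[[0, 0, 0], [0, 0, 0], [0, 0, 0], [0, 0, 0], [0, 0, 0], [0, 0, 0], [0, 0, 0], [0, 0, 0], [0, 0, 0], [0, 0, 0], [0, 0, 0], [0, 0, 0]], offset=[[0, -0.002, 0.08], [0, 0, 0.08], [0, 0, 0.08], [0, 0, 0.08], [0, 0, 0.02], [0, 0, 0], [0, 0, 0], [0, 0, 0], [0, 0, 0], [0, 0, 0], [0, 0, 0], [0, 0, 0]], claw=[0.06, 0.06, 0.06, 0.06, 0.06, 0.06, -1, -1, -1, -1, -1, -1])

```text
t: 28.0
ee_pos: [0.5181, 0.3649, 0.0971]
tool_rot: [0.048, 0.999, 0.001, 0.003]
contact_force: [-0.8, 0.1, 6.8]
opening: 0.011
gripper_force: 79.1
```

Emit:
move_arm(twist=[[0, 0, 0], [0, 0, 0], [0, 0, 0], [0, 0, 0], [0, 0, 0], [0, 0, 0], [0, 0, 0], [0, 0, 0], [0, 0, 0], [0, 0, 0]], offset=[[0, 0, -0.02], [0, 0, -0.05], [0, 0, -0.08], [0, 0, -0.1], [0, 0, -0.1], [0, 0, -0.1], [0, 0, -0.1], [0, 0, -0.07], [0, 0, -0.04], [0, 0, 0]], claw=[-1, -1, -1, -1, -1, -1, -1, -1, -1, -1])

```text
t: 28.83
ee_pos: [0.5173, 0.3646, 0.2628]
tool_rot: [0.048, 0.999, 0.002, 0.003]
contact_force: [0.2, 0.8, -2.9]
opening: 0.011
gripper_force: 78.1
```

```bash
python3 -c "
from h import *
a=np.radians(-116);m=np.array([np.cos(a),np.sin(a)]);c=np.array([.559,-.276])-.055*m
print(c)
togo(.50,-.10,.26,64)
t=grab_frame('top');p=world(t,np.ones((400,640),bool))
for x in np.arange(.3,.75,.05):
  print(round(x,2),[int(1000*max(p[(abs(p[:,0]-x)<.025)&(abs(p[:,1]-y)<.025)][:,2],default=-1)) for y in np.arange(-.75,-.15,.05)])
"
```

```text
[ 0.58311041 -0.22656633]
at [0.5173 0.3646 0.2628] t 28.83 F [ 0.22  0.76 -2.95] open 0.011
shift [-0.109 -1.857  0.006] turn [0.0014 0.0016 0.114 ]
0.3 [6, 20, 24, 24, 26, 23, 8, 6, 7, 7, 7, 7]
0.35 [25, 24, 47, 230, 236, 46, 7, 7, 6, 9, 7, 8]
0.4 [24, 20, 238, 240, 239, 242, 237, 226, 6, 6, 6, 7]
0.45 [5, 39, 235, 235, 254, 248, 23, 7, 100, 35, 37, 33]
0.5 [7, 27, 24, 25, 24, 24, 8, 8, 99, 98, 96, 96]
0.55 [7, 20, 20, 8, 7, 9, 7, 7, 98, 92, 61, 97]
0.6 [7, 22, 27, 28, 27, 30, 7, 7, 97, 87, 62, 96]
0.65 [7, 26, 28, 64, 133, 63, 7, 5, 96, 97, 96, 99]
0.7 [6, 24, 28, 130, 136, 64, 7, 6, 8, 7, 7, 6]
```

Emit:
move_arm(twist=[[0, 0, 0], [0, 0, 0], [0, 0, 0], [0, 0, 0], [0, 0, 0], [0, 0, 0], [0, 0, 0], [0, 0, 0], [0, 0, 0], [0, 0, 0], [0, 0, 0], [0, 0, 0], [0, 0, 0], [0, 0, 0], [0, 0, 0], [0, 0, 0], [0, 0, 0], [0, 0, 0], [0, 0, 0], [0, 0, 0]], offset=[[-0.018, -0.03, 0], [-0.018, -0.06, 0], [-0.018, -0.09, 0], [-0.018, -0.09, 0], [-0.018, -0.09, 0], [-0.018, -0.09, 0], [-0.018, -0.09, 0], [-0.018, -0.09, 0], [-0.018, -0.09, 0], [-0.018, -0.09, 0], [-0.018, -0.09, 0], [-0.018, -0.09, 0], [-0.018, -0.09, 0], [-0.018, -0.09, 0], [-0.018, -0.09, 0], [-0.018, -0.09, 0], [-0.018, -0.09, 0], [-0.018, -0.09, 0], [-0.018, -0.09, 0], [-0.018, -0.09, 0]], claw=[-1, -1, -1, -1, -1, -1, -1, -1, -1, -1, -1, -1, -1, -1, -1, -1, -1, -1, -1, -1])

```text
t: 30.55
ee_pos: [0.5646, -0.0721, 0.2591]
tool_rot: [0.048, 0.999, 0.001, 0.001]
contact_force: [0.9, 1.4, -2.7]
opening: 0.0107
gripper_force: 78.1
```

Emit:
move_arm(twist=[[0, 0, 0], [0, 0, 0], [0, 0, 0], [0, 0, 0], [0, 0, 0], [0, 0, 0], [0, 0, 0], [0, 0, 0], [0, 0, 0.01], [0, 0, 0.02], [0, 0, 0.02], [0, 0, 0.02], [0, 0, 0.02], [0, 0, 0], [0, 0, 0]], offset=[[-0.015, -0.09, 0], [-0.015, -0.09, 0], [-0.015, -0.09, 0], [-0.015, -0.09, 0], [-0.015, -0.09, 0], [-0.015, -0.07, 0], [-0.015, -0.05, 0], [-0.015, -0.03, 0], [0, 0, 0], [0, 0, 0], [0, 0, 0], [0, 0, 0], [0, 0, 0], [0, 0, 0], [0, 0, 0]], claw=[-1, -1, -1, -1, -1, -1, -1, -1, -1, -1, -1, -1, -1, -1, -1])

```text
t: 31.8
ee_pos: [0.581, -0.2217, 0.2598]
tool_rot: [0.187, 0.982, 0.001, 0.001]
contact_force: [-0.6, 0.2, -4.4]
opening: 0.011
gripper_force: 78.2
```

```bash
python3 -c "
from h import *
feel(2);lip()
togo(.5796,-.225,.219,68)"
```

```text
mean [ 4.000e-01  4.400e-01 -3.080e+00 -2.000e-02  2.000e-02 -4.000e-02
 -6.749e+01  3.627e+01 -2.000e-02] sd [0.12 0.42 0.19 0.04 0.04 0.05 0.01 0.   0.  ] t 31.9 pos [ 0.5811 -0.2218  0.26  ]
lip [ 0.5684 -0.2542  0.1811] corner [ 0.5685 -0.2542  0.1621] tilt 0.2 j [-0.5   0.38  0.27  1.46  0.   -0.12]
at [ 0.5811 -0.2218  0.26  ] t 31.9 F [ 0.52  0.86 -3.27] open 0.0108
shift [ 0.001 -0.015  0.164] turn [0.0009 0.0007 0.0024]
```

Emit:
move_arm(twist=[[0, 0, 0], [0, 0, 0], [0, 0, 0], [0, 0, 0], [-0.015, 0, 0], [-0.028, 0, 0], [-0.028, 0, 0]], offset=[[0, -0.005, 0.04], [0, -0.005, 0.06], [0, -0.005, 0.04], [0, 0, 0.02], [0, -0.015, -0.006], [0, -0.027, -0.011], [0, -0.027, -0.011]], claw=[-1, -1, -1, -1, -1, -1, -1])

```text
t: 32.48
ee_pos: [0.5739, -0.2409, 0.2264]
tool_rot: [0.185, 0.976, 0.112, 0.024]
contact_force: [0.4, 0.8, -4.0]
opening: 0.0111
gripper_force: 78.3
```

```bash
python3 -c "
from h import *
lip()"
```

```text
lip [ 0.5683 -0.2561  0.1417] corner [ 0.57   -0.2521  0.1232] tilt 13.1 j [-0.64  0.4   0.21  1.43  0.22 -0.27]
```

Emit:
move_arm(twist=[[-0.028, 0, 0], [-0.028, 0, 0], [-0.028, 0, 0], [-0.028, 0, 0], [-0.028, 0, 0], [-0.015, 0, 0], [0, 0, 0], [0, 0, 0], [0, 0, 0], [0, 0, 0], [0, 0, 0], [0, 0, 0]], offset=[[0, -0.027, -0.011], [0, -0.027, -0.011], [0, -0.027, -0.011], [0, -0.027, -0.011], [0, -0.027, -0.011], [0, -0.014, -0.006], [0, 0, 0], [0, 0, 0], [0, 0, 0], [0, 0, 0], [0, 0, 0], [0, 0, 0]], claw=[-1, -1, -1, -1, -1, -1, -1, -1, -1, -1, -1, -1])

```text
t: 33.48
ee_pos: [0.559, -0.278, 0.2252]
tool_rot: [0.175, 0.921, 0.342, 0.067]
contact_force: [-0.1, -0.3, -1.6]
opening: 0.0108
gripper_force: 78.7
```

```bash
python3 -c "
from h import *
f=feel(3);lip()
togo(.58,-.22,.25,68)
cv2.imwrite('pics/tilt3.png',cv2.resize(f['image'][:260,100:400,::-1],None,fx=2,fy=2))"
```

```text
mean [-4.400e-01 -3.300e-01 -1.890e+00 -8.100e-01  3.200e-01  4.000e-02
 -7.577e+01  3.143e+01  3.430e+00] sd [0.15 0.11 0.37 0.03 0.01 0.01 0.08 0.   0.01] t 33.63 pos [ 0.5588 -0.2784  0.2247]
lip [ 0.5683 -0.2553  0.1422] corner [ 0.5729 -0.2437  0.1278] tilt 40.8 j [-0.88  0.56  0.28  1.68  0.61 -0.63]
at [ 0.5588 -0.2784  0.2247] t 33.63 F [-0.38 -0.35 -2.22] open 0.0109
shift [0.007 0.254 0.086] turn [0.2266 0.0003 0.0023]
```

View pics/tilt3.png

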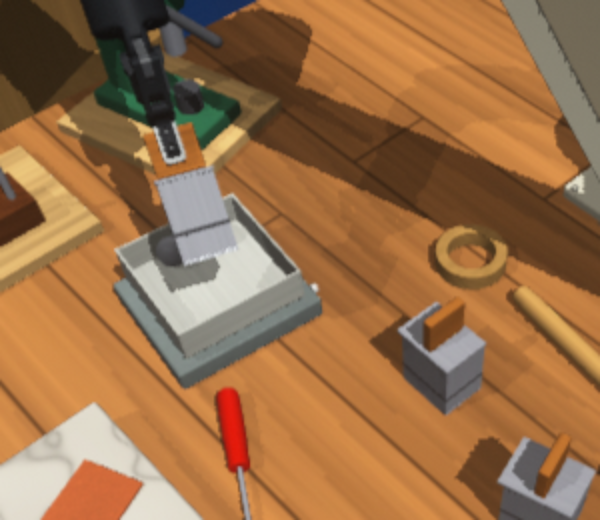

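The load fell to about 1.9 N, so the second ball is out. One ball shows at px 165,250 and the canister hides the other. Tilting back and rising.

Emit:
move_arm(twist=[[0.028, 0, 0], [0.028, 0, 0], [0.028, 0, 0], [0.028, 0, 0], [0.028, 0, 0], [0.028, 0, 0], [0.028, 0, 0], [0.028, 0, 0], [0.003, 0, 0], [0, 0, 0], [0, 0, 0], [0, 0, 0]], offset=[[0, 0.026, 0.011], [0, 0.026, 0.011], [0, 0.026, 0.011], [0, 0.026, 0.011], [0, 0.026, 0.011], [0, 0.026, 0.011], [0, 0.026, 0.011], [0, 0.026, 0.011], [0, 0, -0.04], [0, 0, -0.08], [0, 0, -0.06], [0, 0, 0]], claw=[-1, -1, -1, -1, -1, -1, -1, -1, -1, -1, -1, -1])

```text
t: 34.63
ee_pos: [0.5797, -0.2275, 0.273]
tool_rot: [0.188, 0.982, -0.001, 0.004]
contact_force: [0.4, -0.4, -1.0]
opening: 0.0108
gripper_force: 78.7
```

```bash
python3 -c "
from h import *
f=feel(2);lip()
togo(.5176,.3642,.26,84.4)
for r in regions_of('pan_middle',f)[:1]:
    p=world(f,r['mask']);print(np.histogram(p[:,2],np.arange(.03,.11,.005))[0])"
```

```text
mean [ 1.400e-01  6.000e-02 -1.990e+00  0.000e+00 -1.000e-02 -0.000e+00
 -6.827e+01  3.720e+01  5.000e-01] sd [0.12 0.39 0.07 0.01 0.02 0.02 0.28 0.01 0.2 ] t 34.73 pos [ 0.579  -0.2277  0.2696]
lip [ 0.5664 -0.2603  0.1908] corner [ 0.5664 -0.2603  0.1718] tilt 0.2 j [-0.51  0.38  0.29  1.48  0.   -0.13]
at [ 0.579  -0.2277  0.2696] t 34.73 F [ 0.02  0.45 -1.92] open 0.011
shift [1.104 2.109 0.035] turn [-0.0001  0.0011 -0.0894]
[   4   12 1452  601  191  165  176  204  210  213  333   21    0    0
    0]
```

Emit:
move_arm(twist=[[0, 0, -0.02], [0, 0, -0.02], [0, 0, -0.02], [0, 0, -0.02], [0, 0, -0.009], [0, 0, 0], [0, 0, 0], [0, 0, 0], [0, 0, 0], [0, 0, 0], [0, 0, 0], [0, 0, 0], [0, 0, 0], [0, 0, 0], [0, 0, 0], [0, 0, 0], [0, 0, 0], [0, 0, 0], [0, 0, 0], [0, 0, 0]], offset=[[0, 0, 0], [0, 0, 0], [0, 0, 0], [0, 0, 0], [0, 0, 0], [0.019, 0.04, 0], [0.019, 0.095, 0], [0.019, 0.095, 0], [0.019, 0.095, 0], [0.019, 0.095, 0], [0.019, 0.095, 0], [0.019, 0.095, 0], [0.019, 0.095, 0], [0.019, 0.095, 0], [0.019, 0.095, 0], [0.019, 0.095, 0], [0.019, 0.095, 0], [0.019, 0.095, 0], [0.019, 0.095, 0], [0.019, 0.095, 0]], claw=[-1, -1, -1, -1, -1, -1, -1, -1, -1, -1, -1, -1, -1, -1, -1, -1, -1, -1, -1, -1])

```text
t: 36.45
ee_pos: [0.5406, 0.1218, 0.2682]
tool_rot: [0.05, 0.999, -0.001, 0.0]
contact_force: [0.0, -0.9, -1.1]
opening: 0.0107
gripper_force: 78.8
```

Emit:
move_arm(twist=[[0, 0, 0], [0, 0, 0], [0, 0, 0], [0, 0, 0], [0, 0, 0], [0, 0, 0], [0, 0, 0], [0, 0, 0], [0, 0, 0], [0, 0, 0], [0, 0, 0], [0, 0, 0], [0, 0, 0]], offset=[[0.019, 0.095, 0], [0.019, 0.095, 0], [0.019, 0.095, 0], [0.019, 0.095, 0], [0.019, 0.095, 0], [0.019, 0.095, 0], [0.019, 0.095, 0], [0.019, 0.095, 0], [0.019, 0.095, 0], [0.019, 0.06, 0], [0, 0.045, 0], [0, 0, 0], [0, 0, 0]], claw=[-1, -1, -1, -1, -1, -1, -1, -1, -1, -1, -1, -1, -1])

```text
t: 37.53
ee_pos: [0.5181, 0.3638, 0.2681]
tool_rot: [0.049, 0.999, -0.001, 0.001]
contact_force: [0.9, 1.0, -1.6]
opening: 0.011
gripper_force: 78.7
```

```bash
python3 -c "
from h import *
feel(3)
togo(.5176,.3642,.0975,84.4)"
```

```text
mean [-2.000e-01 -3.000e-01 -1.470e+00  1.000e-02 -1.000e-02  0.000e+00
 -6.756e+01  3.559e+01 -3.000e-02] sd [0.49 0.47 0.21 0.04 0.01 0.02 0.05 0.06 0.01] t 37.68 pos [0.5185 0.3629 0.2686]
at [0.5185 0.3629 0.2686] t 37.68 F [-0.66 -0.91 -1.58] open 0.0109
shift [0.006 0.006 0.684] turn [-0.0005  0.0008 -0.0008]
```

Emit:
move_arm(twist=[[0, 0, 0], [0, 0, 0], [0, 0, 0], [0, 0, 0], [0, 0, 0], [0, 0, 0], [0, 0, 0], [0, 0, 0], [0, 0, 0], [0, 0, 0], [0, 0, 0], [0, 0, 0], [0, 0, 0]], offset=[[0.005, 0.005, 0.05], [0, 0, 0.1], [0, 0, 0.1], [0, 0, 0.1], [0, 0, 0.1], [0, 0, 0.1], [0, 0, 0.06], [0, 0, 0.03], [0, 0, 0.015], [0, 0, 0.01], [0, 0, 0.01], [0, 0, 0.006], [0, 0, 0]], claw=[-1, -1, -1, -1, -1, -1, -1, -1, -1, -1, -1, -1, -1])

```text
t: 38.77
ee_pos: [0.5178, 0.3651, 0.0988]
tool_rot: [0.049, 0.999, -0.0, 0.002]
contact_force: [0.2, -1.0, -1.6]
opening: 0.0108
gripper_force: 78.6
```

Emit:
move_arm(twist=[[0, 0, 0], [0, 0, 0], [0, 0, 0], [0, 0, 0], [0, 0, 0], [0, 0, 0], [0, 0, 0], [0, 0, 0], [0, 0, 0], [0, 0, 0], [0, 0, 0], [0, 0, 0], [0, 0, 0], [0, 0, 0]], offset=[[0, 0, 0], [0, 0, 0], [0, 0, 0], [0, 0, 0], [0, 0, -0.05], [0, 0, -0.1], [0, 0, -0.1], [0, 0, -0.1], [0, 0, -0.1], [0.08, 0.05, -0.05], [0.1, 0.05, 0], [0.1, 0.05, 0], [0.1, 0.05, 0], [0, 0, 0]], claw=[0.06, 0.06, 0.06, 0.06, 0.06, 0.06, 0.06, 0.06, 0.06, 0.06, 0.06, 0.06, 0.06, 0.06])

```text
t: 39.93
ee_pos: [0.4241, 0.4264, 0.2238]
tool_rot: [0.048, 0.999, -0.0, 0.001]
contact_force: [0.8, 0.6, 0.3]
opening: 0.0452
gripper_force: 0.0
```

Run:
```python
from h import *
ims=[]
for n in("top","scene"):
    f=grab_frame(n);ims.append(f["image"][:,:,::-1])
    print(n,round(arm.get_state()["t"],2))
    P=world(f,np.ones((400,640),bool))
    for c in((.491,.1836),(.5175,.3639),(.446,-.0073)):
        q=P[(np.hypot(P[:,0]-c[0],P[:,1]-c[1])<.05)&(P[:,2]>.1)&(P[:,2]<.14)]
        r=P[(np.hypot(P[:,0]-c[0],P[:,1]-c[1])<.06)&(P[:,2]>.078)&(P[:,2]<.092)]
        for k in(q,r):
            if len(k)>20:
                a=cv2.minAreaRect((k[:,:2]*1000).astype(np.float32));print(c,[np.round(v,1).tolist() for v in a],np.percentile(k[:,2],90).round(4))
cv2.imwrite("pics/end.png",np.vstack([ims[1][:330],ims[0][80:330]]))
```

```text
top 39.98
(0.491, 0.1836) [[490.9, 183.4], [49.7, 12.2], 15.3] 0.1321
(0.491, 0.1836) [[492.0, 180.8], [58.4, 78.0], 15.9] 0.0879
(0.5175, 0.3639) [[515.6, 363.9], [13.9, 49.3], 83.0] 0.1313
(0.5175, 0.3639) [[515.5, 361.3], [79.3, 58.8], 85.2] 0.0881
(0.446, -0.0073) [[445.5, -7.0], [11.3, 48.8], 89.7] 0.1326
(0.446, -0.0073) [[446.4, -10.7], [77.7, 58.6], 87.9] 0.0877
scene 40.03
(0.491, 0.1836) [[490.9, 183.2], [50.0, 12.5], 16.4] 0.1306
(0.491, 0.1836) [[491.0, 180.0], [60.7, 78.7], 16.9] 0.0863
(0.5175, 0.3639) [[516.0, 364.0], [12.2, 50.6], 84.7] 0.1307
(0.5175, 0.3639) [[514.9, 360.9], [78.1, 59.8], 84.2] 0.0861
(0.446, -0.0073) [[445.7, -7.6], [14.4, 50.6], 87.5] 0.13
(0.446, -0.0073) [[444.8, -11.2], [80.0, 59.4], 88.5] 0.0866
```

View pics/end.png

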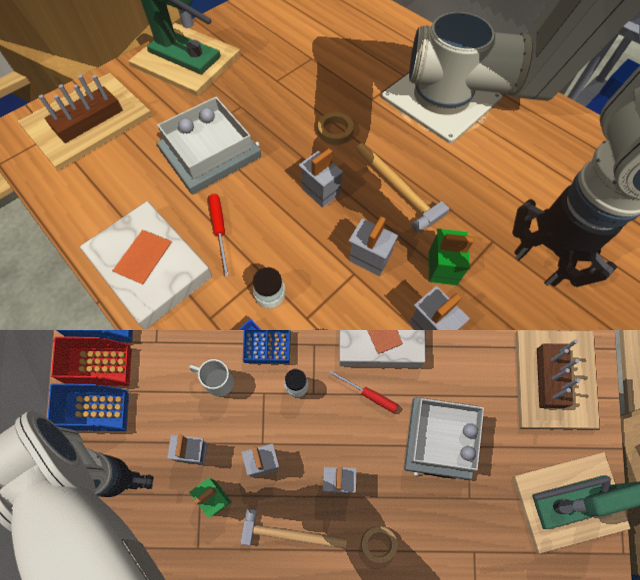

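Both balls lie in the pan (scene px 186,125 and 207,115). All three canisters stand upright within about 2 mm of where they began, and the gripper is clear of everything.

```bash
python3 -c "
from plant import arm
print(arm.close_job())"
```

```text
the job is handed in; nothing more can be done
None
```

The job is handed in at about 40 s: both solid balls are in the pan, the light canister was only lifted and set back so its shell stays inside, and all three canisters stand upright, released, within about 2 mm of their starts; joint 4 touched its range limit during the first tip (measured 1.949 of 1.95 rad).

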